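# Clamp the honey jar in the jar opener and set its strength dial to six

## Robot

A 7-joint arm with a two-finger parallel gripper is mounted at the origin on a cart in front of the work surface, level with it; the furniture and walls round the work are solid. World frame = base frame: x ahead of the robot, y to its left, z up, the work surface at z = 0. Lengths are in m, angles in rad, forces in N, time in s.
With the tool pointing down it reaches from about 0.425 to 0.875 m from the base axis. Payload 4.7 kg.
Tool frame: the origin (TCP) lies on the centre line of the jaws, within the pads' length; the fingertips stand ahead of it and the grasp point (between the pads) lies 2 mm behind it (nose_length is the z of the fingertips in the tool frame, in m); z points along the fingers, y is the line along which they close (so a half turn about z gives the same grasp; the last joint's range is limited). The gripper opens to 87 mm and grips with 3 to 60 N. Pads are 19 mm wide; open, the fingers measure 117 mm over their backs; the gripper's body (75 mm by 190 mm) begins 51 mm behind the grasp point.
Start: joints at [-1.181, 0.321, -0.07, 1.45, 0.023, 1.371, -0.057], TCP at [0.239, 0.605, 0.24] pointing down, gripper open.
Joint ranges: [-2.86, 2.86], [-0.3, 2.09], [-1.38, 1.24], [0.06, 2.45], [-1.56, 4.7], [0.09, 2.05], [-2.69, 2.69]. Speed limits (rad/s): [2.57, 2.57, 3.14, 3.14, 3.14, 3.14, 3.14].

## Interface

Orientations are given as a rotation vector (axis times angle).
In Python, from bench import * gives the robot as it stands.
- The arm moves only by the tool send_rows, never from a script. Its arguments are lists of equal length, an entry for each row: "xyz": the shift along the tool's x, y, z in mm, a list of three; "dr": the turn, a rotation vector about the tool's x, y, z in rad, a list of three. A call has exactly 10 rows; each row is the pose to reach, as a shift and turn from the pose commanded when the call began, along the tool's axes at that moment; what a row does not reach only later rows make up. A row lasts 1/12 s, in which the tool goes at most 41.7 mm and 7.16 degrees, less where a joint would pass 70% of its speed; a pose out of reach is approached as far as the arm can. A call with a gripper value outside its range is refused whole. "jaw" is the finger opening in mm, from 0 to 87, set as the call begins (left out, the last holds). The fingers move at their own pace and stop on an object; "grip_force" is the grip in N (left out, the last holds). Time passes only in rows, so rows that repeat a pose let the fingers close, or fill a call up. It gives the time, the measured TCP pose, the force, the opening and the grip force at its end, in the units of the state.
- get_state(): the state, without advancing time (a new reading comes with each control period).
- get_image(name): name is "side" or "top"; returns the picture (384x512x3 uint8, red, green, blue); there is no depth.
- calibration(name): a dict with "vfov" (degrees; the focal length in pixels is half the picture's height over the tangent of half this angle, whatever the lens; pixels are square), "cx", "cy" (the principal point, pixels), "rvec" (rotation vector, rad) and "tvec" (3), from world to camera coordinates, as OpenCV has them. Camera axes: x right, y down, z forward; pixel columns grow to the right and rows downward; lengths in m; the calibration is good to about 2 mm. A picture is of the moment at which its call begins. calibration takes no time and is no camera call.
- close_job(): hands the job in; it is judged then, once.
The state is a dict: "time": time; "joint_positions": joint angles; "qd": joint speeds; "joint_torque": joint torques, N m; "position": TCP position; "tool_rot": TCP orientation; "ft_force": force on the tool from outside, world axes, zero at the start; "torque": the same for the moment, N m; "grip_width": opening from 0.0 (shut) to 1.0 (fully open); "grip_force": force on a finger pad.
Only numpy, scipy, OpenCV 4.12 (cv2) and the standard library are available. Lean on these libraries where they do the work, as an engineer would, in place of code of your own. Each camera call takes 0.05 s, during which the arm holds its last target. There are 200 camera calls.

## Task

Get the honey jar ready in the jar opener: swing the clamp lever wide open, stand the jar upright in the cradle against the V-shaped rest and let go, then swing the lever fully shut so that it holds the jar. Only then set the strength dial to 6, counting its clicks clockwise from the left end mark (0), that is one click past the long middle mark (5). Leave the garlic, the spice jar and the mug where they are.

Things in the scene. Friction and masses are not known exactly. Their poses are not given: they have to be found in the camera images.
- opener: Jar opener: low white appliance with a grey top plate, fixed to the worktop, 150 (x) by 270 mm (y), plate 30 mm high. Origin on the worktop near its middle; at yaw 0 x points away from the robot, y to the left (its axes below). Dial in its left half (axis x 0, y +80 mm), cradle in its right half (x 0, y -45), clamp lever along its right side. Yaw up to 0.2 rad either way.
- cradle (a point): Centre of the cradle, on the top plate (30 mm above the worktop), where the middle of the jar's underside belongs; a thin black disc 60 mm wide. A V-shaped rest, 26 mm high, stands on its left (dial) side, faces 32 mm from the centre; the lever closes from the right and pushes home a jar that stands up to about 10 mm too far right.
- clamp_handle (a point): Grip point of the clamp lever's upright round black handle at the free end of its steel arm: 18 mm thick, from 50 to 98 mm above the worktop, this point 80 mm above it. Moves with the lever; shut it is 105 mm straight from the pivot along the opener's -x.
- clamp_pivot (a point): Point on the lever's upright pivot axis, 80 mm above the worktop, at the opener's back right: x +55, y -88 mm in the opener's axes. The handle's axis is 105 mm from it.
- clamp_lever (a joint): Lever angle, rad: 0 fully shut (arm along the opener's right side from the pivot towards the robot, pad 35 mm from the cradle's centre), growing anticlockwise from above to 1.4 fully open (handle swung out to the right). Stiff hinge, about 1.2 N at the handle; stays where left. Starts 0 to 0.2. The arm's top is 48 mm above the worktop; shut, it closes off the jar's place.
- jar_mid (a point): Centre of the honey jar, half-way up: six-sided glass jar of honey with a red lid, 56 mm across flats, 62 over corners and 86 mm tall, about 0.36 kg, standing upright on the worktop to the right of the opener. Shorter and wider than the spice jar; the two may change places.
- dial_grip (a point): Grip point on the strength dial's axis, 65 mm above the worktop. The dial is a black disc 74 mm wide with a bar grip across it, 66 mm long, 16 mm wide, from 41 to 75 mm above the worktop. The point turns with the dial; its x axis runs along the bar towards the end with the white pointer line.
- strength_dial (a joint): Dial angle, rad, clockwise from above: 0 at the end stop, 0.419 (24 deg) a click, 10 clicks; 6 is 2.513. A mark on the plate for each, long at 0, 5, 10. The pointer points 120 deg left of the opener's x axis at 0, along it (away from the robot) at 5, 24 deg right of it at 6. A sprung detent (about 0.13 N m) draws it to the nearest click when let go. Starts at 1, 2 or 3.
- spice_a: Bystander: slim spice jar with a green cap, 46 mm wide, 106 mm tall, on the worktop to the right of the opener. Origin at its underside. Not to be moved.
- garlic: Bystander: bulb of garlic, 56 mm, on the worktop at the right front. Origin at its underside. Not to be moved.
- mug_a: Bystander: white mug, 95 mm tall, on the hob to the left of the opener. Origin at its underside. Not to be moved.

How it is judged:
By the outcome, as a careful person would: the job done as asked, in the order asked, and still so for the second after the job is handed in, with the robot touching nothing.
It also fails if it takes over 72 s, if anything falls off the work surface, if the arm or the gripper's body presses on something with over 40 N, if the wrist force passes 120 N, or if a joint passes its speed limit or range.

## Working session

There is one attempt and no reset: what is moved stays moved. The work goes in short steps, Python scripts to look and compute and a tool call to move; the robot and the scene stay as the last step left them, time stands still between calls to the robot, and variables do not carry over. Pictures are saved under pics/ and viewed, at most 10 in all, crops included, and the job is handed in when it is done.

Besides the shell and the picture viewer there is one more tool, called after ">>>" by a JSON object that holds its "fn" and its "kwargs". send_rows: Moves the arm, as the interface text tells. Its arguments: {"type":"object","properties":{"xyz":{"type":"array"},"dr":{"type":"array"},"jaw":{"type":"number"},"grip_force":{"type":"number"}},"required":["xyz","dr"]}

```bash
ls; mkdir -p pics
python3 - <<'E'
from bench import *
import cv2
s=get_state(); print({k:s[k] for k in s})
for n in("top","side"):
    c=calibration(n); print(n,c)
    im=get_image(n); cv2.imwrite(f"pics/{n}0.png",im[:,:,::-1])
    import numpy as np
    np.save(f"pics/{n}0.npy",im)
E
```

```text
pics
{'time': 0.0, 'joint_positions': array([-1.18092993,  0.32181635, -0.07009466,  1.45162693,  0.02262016,
        1.37079941, -0.05691216]), 'qd': array([ 0.00107714, -0.00038969,  0.00090016,  0.00161829, -0.00120433,
       -0.00020804, -0.00088828]), 'joint_torque': array([-3.28357073e-04, -4.91296971e+01, -4.04204344e-01, -3.12537789e+01,
       -6.39297324e-02,  4.38735075e-02,  1.73681069e-04]), 'position': array([0.23840204, 0.60416338, 0.23849002]), 'tool_rot': array([-5.86694016e-01, -3.08608176e+00,  2.90222027e-03]), 'ft_force': array([-0.16078839, -0.0129506 ,  0.11002271]), 'torque': array([-0.01155243, -0.0597176 ,  0.02148075]), 'grip_force': 0.0, 'grip_width': 1.0033761853101324}
top {'vfov': 57.01011753403425, 'cx': 257.18064432709826, 'cy': 184.73817688281133, 'rvec': array([ 2.11222743, -2.13397373,  0.20934147]), 'tvec': array([-0.00212975,  0.54865478,  1.01100635])}
side {'vfov': 52.207777363799785, 'cx': 263.9354507606251, 'cy': 193.42200760458854, 'rvec': array([ 2.25836347, -0.06170264, -0.00274874]), 'tvec': array([-0.5349952 ,  0.08552238,  1.14638067])}
```

View pics/top0.png

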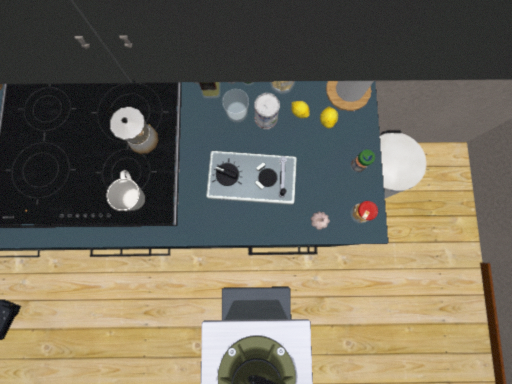

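View pics/side0.png

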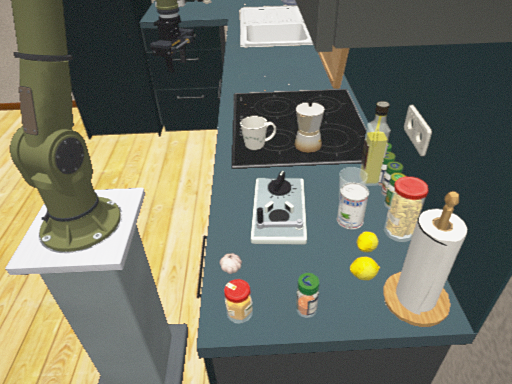

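```bash
cat > h.py <<'E'
import numpy as np, cv2
from scipy.optimize import minimize, least_squares
from scipy.spatial.transform import Rotation as R
from bench import *
def cam(n):
    c=calibration(n); f=192/np.tan(np.radians(c["vfov"])/2)
    return np.array([[f,0,c["cx"]],[0,f,c["cy"]],[0,0,1.]]),c["rvec"],c["tvec"]
CAM={n:cam(n) for n in("top","side")}
def proj(n,P):
    K,r,t=CAM[n]; return cv2.projectPoints(np.atleast_2d(np.float64(P)),r,t,K,None)[0][:,0]
def back(n,uv,z):
    K,r,t=CAM[n]; M=R.from_rotvec(r).as_matrix()
    d=M.T@np.linalg.inv(K)@np.array([*uv,1.]); o=-M.T@t
    return o+d*(z-o[2])/d[2]
def shot(n,name):
    im=get_image(n); np.save(f"pics/{name}.npy",im); return im
def crop(im,box,k,name):
    x0,y0,x1,y1=box
    cv2.imwrite(f"pics/{name}.png",cv2.resize(im[y0:y1,x0:x1,::-1],None,fx=k,fy=k,interpolation=cv2.INTER_CUBIC))
def op(o,P):  # opener (x,y,yaw) -> world
    P=np.atleast_2d(np.float64(P)); c,s=np.cos(o[2]),np.sin(o[2])
    return np.c_[o[0]+c*P[:,0]-s*P[:,1],o[1]+s*P[:,0]+c*P[:,1],P[:,2]]
E
python3 - <<'E'
from h import *
t=np.load("pics/top0.npy");s=np.load("pics/side0.npy")
ms={}
for n,im,b in(("top",t,(195,140,310,215)),("side",s,(240,165,320,255))):
    g=im.min(2).astype(float); m=np.zeros(g.shape,np.uint8)
    m[b[1]:b[3],b[0]:b[2]]=(g>95)[b[1]:b[3],b[0]:b[2]]
    k,l,st,_=cv2.connectedComponentsWithStats(m); i=1+st[1:,4].argmax(); m=(l==i).astype(np.uint8)
    h=cv2.convexHull(cv2.findContours(m,0,1)[0][0]); print(n,st[i],cv2.minAreaRect(h)); ms[n]=h[:,0].astype(float)
box=np.array([[sx*.075,sy*.135,z] for sx in(-1,1) for sy in(-1,1) for z in(0,.03)])
def res(o,names):
    e=[]
    for n in names:
        hp=cv2.convexHull(proj(n,op(o,box)).astype(np.float32))
        e+=[abs(cv2.pointPolygonTest(hp,(float(x),float(y)),True)) for x,y in ms[n]]
    return np.array(e)
o0=[*back("top",(252,177),.03)[:2],-.07]
for nm in(("top",),("side",),("top","side")):
    r=minimize(lambda o:np.sum(np.minimum(res(o,nm),3)**2),o0,method="Nelder-Mead",options=dict(xatol=1e-5,fatol=1e-4,initial_simplex=[o0,[o0[0]+.01,*o0[1:]],[o0[0],o0[1]+.01,o0[2]],[*o0[:2],o0[2]+.1]])); print(nm,r.x,r.fun,len(res(o0,nm)))
crop(t,(195,140,310,215),6.9,"t1"); crop(s,(205,160,325,330),3.5,"s1")
# red lid, green cap
for n,im,b in(("top",t,(340,140,385,225)),("side",s,(215,260,330,325))):
    i=im.astype(int); 
    for c,mk in(("red",(i[...,0]>110)&(i[...,1]<70)&(i[...,2]<70)),("green",(i[...,1]>60)&(i[...,0]<50)&(i[...,2]<80)&(i[...,1]>i[...,2]+20))):
        q=np.zeros(mk.shape,np.uint8); q[b[1]:b[3],b[0]:b[2]]=mk[b[1]:b[3],b[0]:b[2]]
        ys,xs=np.nonzero(q); print(n,c,len(xs),xs.min(),xs.max(),ys.min(),ys.max(),xs.mean(),ys.mean())
E
```

```text
top [ 206  150   91   55 3513] ((251.54058837890625, 176.93145751953125), (88.8450698852539, 48.80422592163086), 4.085616588592529)
side [ 250  177   58   68 2993] ((278.5, 210.5), (67.0, 57.0), 90.0)
('top',) [ 0.5809506   0.00884826 -0.08332738] 1.5686160973351717 17
('side',) [ 0.57966492  0.00770795 -0.08183221] 8.683969318866401 17
('top', 'side') [ 0.58030006  0.00898208 -0.08060301] 11.096802269645401 34
top red 222 358 377 201 219 367.6171171171171 209.02252252252254
top green 20 359 368 154 164 362.1 161.0
side red 165 225 249 280 301 237.36363636363637 293.26666666666665
side green 78 299 316 285 294 306.9102564102564 290.4871794871795
```

View pics/t1.png

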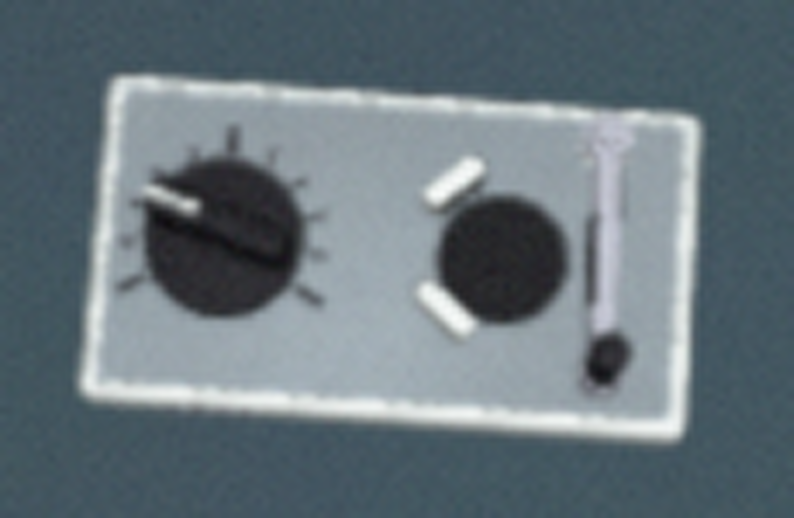

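View pics/s1.png

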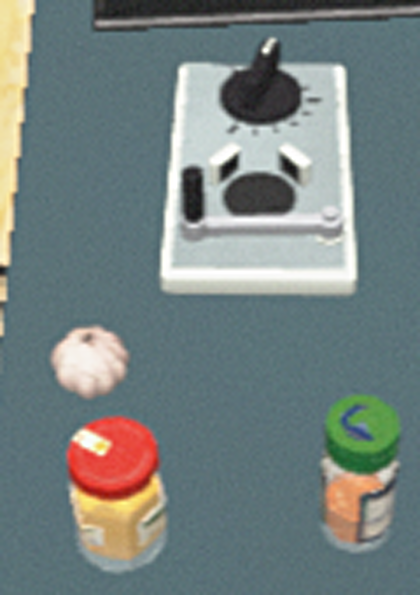

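Run:
```python
from h import *
import bench; print([x for x in dir(bench) if not x.startswith('_')], getattr(bench,'nose_length',None))
t=np.load("pics/top0.npy");s=np.load("pics/side0.npy")
o=(.5805,.0085,-.081)
tp=lambda u,v:(195+(u+.5)/6.9-.5,140+(v+.5)/6.9-.5)
inv=lambda w:np.array([[np.cos(o[2]),np.sin(o[2])],[-np.sin(o[2]),np.cos(o[2])]])@(w[:2]-np.array(o[:2]))
for n,u,z in(("cradle",(503,260),.031),("dialdisc",(224,237),.041),("ptr tip",(148,190),.075),("ptr in",(200,210),.075),("handle top",(610,352),.098),("handle top",(614,345),.098),("pivot",(608,135),.05)):
    w=back("top",tp(*u),z); print(n,w.round(4),(inv(w)*1e3).round(1))
print("expected",[ (k,proj("top",op(o,[p])).round(1)) for k,p in(("cradle",(0,-.045,.031)),("dial",(0,.08,.041)))], tp(503,260),tp(224,237))
# jar by lid: top centre of lid z .086
print("jar top",back("top",(367.6,209),.082),"side",back("side",(237.3,290),.086))
b=lambda n,uv,z:back(n,uv,z).round(3)
print("spice",b("top",(366,157),.106),b("side",(205+363/3.5,160+430/3.5),.106)); print("garlic",b("top",(320,221),.025),b("side",(231,263),.025))
st=get_state(); print(R.from_rotvec(st["tool_rot"]).as_matrix().round(3))
for n,c in(("top",-proj("top",[[0,0,0]])*0),): pass
for n in CAM: K,r,tt=CAM[n]; print(n,-R.from_rotvec(r).as_matrix().T@tt)
crop(s,(215,270,265,330),9,"j1")
```

```text
['MotionError', 'calibration', 'close_job', 'get_image', 'get_state', 'nose_length'] 0.017
cradle [ 0.576  -0.0399  0.031 ] [ -0.6 -48.6]
dialdisc [0.5855 0.084  0.041 ] [-1.1 75.7]
ptr tip [0.5989 0.1141 0.075 ] [  9.7 106.8]
ptr in [0.5898 0.0917 0.075 ] [ 2.5 83.7]
handle top [ 0.522  -0.0813  0.098 ] [-51.  -94.3]
handle top [ 0.5249 -0.0831  0.098 ] [-48.  -95.8]
pivot [ 0.6282 -0.0867  0.05  ] [ 55.2 -91. ]
expected [('cradle', array([[266.3, 177. ]])), ('dial', array([[225.7, 173.5]]))] (267.4710144927536, 177.2536231884058) (227.03623188405797, 173.92028985507247)
jar top [ 0.46837525 -0.3258681   0.082     ] side [ 0.46564359 -0.33159663  0.086     ]
spice [ 0.617 -0.324  0.106] [ 0.618 -0.337  0.106]
garlic [ 0.44  -0.197  0.025] [ 0.445 -0.203  0.025]
[[-0.93   0.367 -0.001]
 [ 0.367  0.93  -0.002]
 [-0.    -0.002 -1.   ]]
top [ 0.34614099 -0.00135798  1.09697084]
side [ 0.516341   -0.85418477  0.78197373]
```

View pics/j1.png

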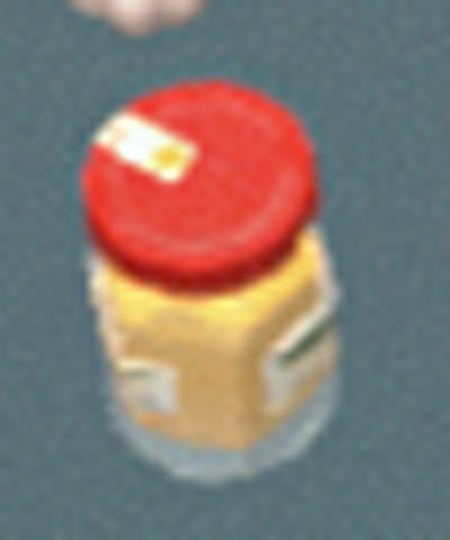

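```bash
cat >> h.py <<'E'
def plan(x,y,z,phi=None):
    """move from present pose to TCP x,y,z (m) with tool y at world angle phi (deg)"""
    s=get_state(); M=R.from_rotvec(s["tool_rot"]).as_matrix(); p=s["position"]
    ph=np.degrees(np.arctan2(M[1,1],M[0,1])); d=M.T@(np.array([x,y,z])-p)*1e3
    print("t",round(s["time"],2),"at",p.round(4),"phi",ph.round(1),"tilt",M[:,2].round(3),"w",round(s["grip_width"]*87,1),"gf",s["grip_force"],"F",s["ft_force"].round(1))
    print(" -> xyz",d.round(1),"len",np.linalg.norm(d).round(), "rz",None if phi is None else np.radians(ph-phi).round(3))
E
python3 - <<'E'
from h import *
o=np.array((.5805,.0085,-.081))
for n,b in(("top",(255,165,280,190)),("side",(262,203,296,226))):
    im=np.load(f"pics/{n}0.npy").astype(float); g=im.mean(2); m=np.zeros(g.shape,np.uint8)
    # cradle disc, soft weight
    sub=g[b[1]:b[3],b[0]:b[2]]; m=(sub<80).astype(np.uint8)
    k,l,st,ce=cv2.connectedComponentsWithStats(m); i=1+st[1:,4].argmax(); c=ce[i]+b[:2]
    w=back(n,c,.031); d=w[:2]-o[:2]; print(n,st[i],c,w.round(4),"opener",d[0]*np.cos(o[2])+d[1]*np.sin(o[2]),-d[0]*np.sin(o[2])+d[1]*np.cos(o[2]))
E
```

```text
top [  4   4  18  18 254] [267.3976378  177.22047244] [ 0.5761 -0.0396  0.031 ] opener -0.000467966669322572 -0.04834140504841658
side [  7   7  20  11 185] [278.64864865 215.29189189] [ 0.5761 -0.0416  0.031 ] opener -0.0003235484864978575 -0.05028345111594729
```

>>> {"fn": "send_rows", "kwargs": {"xyz": [[-26,-27,0],[-52,-53,0],[-77,-80,0],[-103,-107,0],[-129,-133,0],[-155,-160,0],[-181,-187,0],[-206,-213,0],[-232,-240,0],[-258,-267,0]], "dr": [[0,0,0.106],[0,0,0.212],[0,0,0.318],[0,0,0.424],[0,0,0.53],[0,0,0.636],[0,0,0.742],[0,0,0.848],[0,0,0.954],[0,0,1.06]], "jaw": 60, "grip_force": 15}}

```text
time: 0.93
position: [0.3807, 0.2597, 0.2393]
tool_rot: [-2.072, -2.361, 0.0]
ft_force: [1.3, 0.7, 0.4]
grip_width: 0.689
grip_force: 0.0
```

```bash
python3 -c "
from h import *
plan(.5225,-.082,.15,-53)"
```

```text
t 0.93 at [0.3807 0.2597 0.2393] phi 7.5 tilt [-0.  0. -1.] w 60.0 gf 0.0 F [1.3 0.7 0.4]
 -> xyz [-357.2   96.3   89.3] len 381.0 rz 1.055
```

>>> {"fn": "send_rows", "kwargs": {"xyz": [[-36,10,9],[-71,19,18],[-107,29,27],[-143,38,36],[-179,48,45],[-214,58,54],[-250,67,62],[-286,77,71],[-321,87,80],[-357,96,89]], "dr": [[0,0,0.106],[0,0,0.211],[0,0,0.317],[0,0,0.422],[0,0,0.528],[0,0,0.633],[0,0,0.739],[0,0,0.844],[0,0,0.95],[0,0,1.055]]}}

```text
time: 1.77
position: [0.5241, -0.0807, 0.1501]
tool_rot: [-2.979, -0.997, -0.001]
ft_force: [0.7, 0.5, -0.4]
grip_width: 0.691
grip_force: 0.0
```

```bash
python3 -c "
from h import *
plan(.5225,-.082,.078,-53)"
```

```text
t 1.77 at [ 0.5241 -0.0807  0.1501] phi -53.0 tilt [ 0.  0. -1.] w 60.1 gf 0.0 F [ 0.7  0.5 -0.4]
 -> xyz [-2.1  0.1 72.1] len 72.0 rz 0.0
```

>>> {"fn": "send_rows", "kwargs": {"xyz": [[0,0,12],[-1,0,24],[-1,0,36],[-2,0,48],[-2,0,60],[-2,0,68],[-2,0,72],[-2,0,72],[-2,0,72],[-2,0,72]], "dr": [[0,0,0],[0,0,0],[0,0,0],[0,0,0],[0,0,0],[0,0,0],[0,0,0],[0,0,0],[0,0,0],[0,0,0]]}}

```text
time: 2.6
position: [0.5228, -0.0804, 0.0792]
tool_rot: [2.976, 1.005, 0.002]
ft_force: [-0.8, -0.7, 0.8]
grip_width: 0.686
grip_force: 0.0
```

>>> {"fn": "send_rows", "kwargs": {"xyz": [[0,0,0],[0,0,0],[0,0,0],[0,0,0],[0,0,0],[0,0,0],[0,0,0],[0,0,0],[0,0,0],[0,0,0]], "dr": [[0,0,0],[0,0,0],[0,0,0],[0,0,0],[0,0,0],[0,0,0],[0,0,0],[0,0,0],[0,0,0],[0,0,0]], "jaw": 0}}

```text
time: 3.43
position: [0.5228, -0.0807, 0.0787]
tool_rot: [2.976, 1.004, 0.002]
ft_force: [2.4, -0.1, -1.8]
grip_width: 0.202
grip_force: 15.0
```

```bash
python3 -c "
from h import *
plan(.5225,-.082,.078,-53)
M=R.from_rotvec(get_state()['tool_rot']).as_matrix()
o=(.5797,.0048,-.081); a0=.03
h=lambda a:op(o,[[.055-.105*np.cos(a),-.088-.105*np.sin(a),.078]])[0]
for a in np.linspace(a0,1.43,21): print(round(a,2),(M.T@(h(a)-h(a0))*1e3).round(1), h(a).round(4))
"
```

```text
t 3.43 at [ 0.5228 -0.0807  0.0787] phi -52.7 tilt [ 0.001 -0.    -1.   ] w 17.6 gf 14.999926756572677 F [ 2.4 -0.1 -1.8]
 -> xyz [-1.   0.9  0.7] len 2.0 rz 0.005
0.03 [0. 0. 0.] [ 0.5225 -0.082   0.078 ]
0.1 [-4.5  5.8  0. ] [ 0.5224 -0.0894  0.078 ]
0.17 [-8.7 11.9  0. ] [ 0.5228 -0.0967  0.078 ]
0.24 [-12.4  18.2   0. ] [ 0.5237 -0.104   0.078 ]
0.31 [-15.6  24.8   0. ] [ 0.5251 -0.1112  0.078 ]
0.38 [-18.4  31.6   0. ] [ 0.5271 -0.1183  0.078 ]
0.45 [-20.7  38.6   0. ] [ 0.5295 -0.1252  0.078 ]
0.52 [-22.5  45.7   0. ] [ 0.5324 -0.132   0.078 ]
0.59 [-23.8  52.9   0. ] [ 0.5357 -0.1385  0.078 ]
0.66 [-24.5  60.3   0.1] [ 0.5395 -0.1448  0.078 ]
0.73 [-24.8  67.6   0.1] [ 0.5437 -0.1508  0.078 ]
0.8 [-24.6  74.9   0.1] [ 0.5484 -0.1565  0.078 ]
0.87 [-23.8  82.3   0.1] [ 0.5534 -0.1619  0.078 ]
0.94 [-22.5  89.5   0.1] [ 0.5588 -0.1669  0.078 ]
1.01 [-20.8  96.6   0.1] [ 0.5645 -0.1715  0.078 ]
1.08 [-1.850e+01  1.036e+02  1.000e-01] [ 0.5706 -0.1757  0.078 ]
1.15 [-1.580e+01  1.104e+02  1.000e-01] [ 0.5769 -0.1794  0.078 ]
1.22 [-1.25e+01  1.17e+02  1.00e-01] [ 0.5835 -0.1827  0.078 ]
1.29 [-8.900e+00  1.234e+02  1.000e-01] [ 0.5902 -0.1856  0.078 ]
1.36 [ -4.8 129.5   0.2] [ 0.5972 -0.1879  0.078 ]
1.43 [ -0.2 135.3   0.2] [ 0.6043 -0.1898  0.078 ]
```

>>> {"fn": "send_rows", "kwargs": {"xyz": [[-4.5,5.8,0],[-8.7,11.9,0],[-12.4,18.2,0],[-15.6,24.8,0],[-18.4,31.6,0],[-20.7,38.6,0],[-22.5,45.7,0],[-23.8,52.9,0],[-24.5,60.3,0],[-24.8,67.6,0]], "dr": [[0,0,0],[0,0,0],[0,0,0],[0,0,0],[0,0,0],[0,0,0],[0,0,0],[0,0,0],[0,0,0],[0,0,0]]}}

```text
time: 4.27
position: [0.5415, -0.1513, 0.0784]
tool_rot: [-2.977, -1.002, 0.006]
ft_force: [-3.6, 0.8, 4.8]
grip_width: 0.201
grip_force: 15.0
```

>>> {"fn": "send_rows", "kwargs": {"xyz": [[0.2,7.3,0],[1,14.7,0],[2.3,21.9,0],[4,29,0],[6.3,36,0],[9,42.8,0],[12.3,49.4,0],[15.9,55.8,0],[20,61.9,0],[24,67,0]], "dr": [[0,0,0],[0,0,0],[0,0,0],[0,0,0],[0,0,0],[0,0,0],[0,0,0],[0,0,0],[0,0,0],[0,0,0]]}}

```text
time: 5.1
position: [0.6032, -0.1879, 0.0783]
tool_rot: [-2.976, -1.004, 0.002]
ft_force: [-21.7, 3.6, 11.1]
grip_width: 0.199
grip_force: 15.0
```

```bash
python3 -c "
from h import *
plan(.6043,-.1898,.078,-53)
s=get_state(); p=s['position'];o=(.5797,.0048,-.081); pv=op(o,[[.055,-.088,0]])[0]; d=p-pv; print(np.hypot(d[0],d[1]),np.arctan2(-d[1],-d[0])-o[2], np.arctan2(d[1],d[0])-o[2]+np.pi)
"
```

```text
t 5.1 at [ 0.6032 -0.1879  0.0783] phi -52.7 tilt [-0.002  0.001 -1.   ] w 17.3 gf 14.9819790089375 F [-21.7   3.6  11.1]
 -> xyz [-0.3  2.2  0.3] len 2.0 rz 0.005
0.10340534030556232 1.4157321378888081 1.4157321378888081
```

>>> {"fn": "send_rows", "kwargs": {"xyz": [[0,0,0],[0,0,0],[0,0,0],[0,0,-5],[0,0,-15],[0,0,-30],[0,0,-45],[0,0,-60],[0,0,-72],[0,0,-80]], "dr": [[0,0,0],[0,0,0],[0,0,0],[0,0,0],[0,0,0],[0,0,0],[0,0,0],[0,0,0],[0,0,0],[0,0,0]], "jaw": 87}}

```text
time: 5.93
position: [0.604, -0.1884, 0.1611]
tool_rot: [2.975, 1.004, 0.005]
ft_force: [0.5, -0.2, -0.6]
grip_width: 0.872
grip_force: 0.0
```

```bash
python3 -c "
from h import *
plan(.468,-.326,.158,-44)"
```

```text
t 5.93 at [ 0.604  -0.1884  0.1611] phi -52.7 tilt [ 0.003 -0.    -1.   ] w 75.9 gf 0.0 F [ 0.5 -0.2 -0.6]
 -> xyz [-191.6   27.1    2.7] len 194.0 rz -0.152
```

>>> {"fn": "send_rows", "kwargs": {"xyz": [[-24,3,0],[-48,7,0],[-72,10,0],[-96,14,0],[-120,17,0],[-144,20,0],[-168,24,0],[-192,27,0],[-192,27,1],[-192,27,1]], "dr": [[0,0,-0.02],[0,0,-0.04],[0,0,-0.06],[0,0,-0.08],[0,0,-0.1],[0,0,-0.12],[0,0,-0.14],[0,0,-0.152],[0,0,-0.152],[0,0,-0.152]]}}

```text
time: 6.77
position: [0.4655, -0.3271, 0.1579]
tool_rot: [2.894, 1.222, 0.001]
ft_force: [0.2, 0.5, -0.2]
grip_width: 0.995
grip_force: 0.0
```

```bash
python3 -c "
from h import *
plan(.468,-.326,.048,-44)
im=shot('side','s2'); crop(im,(190,150,330,330),3.3,'s2')
t=shot('top','t2'); crop(t,(200,140,390,260),4.2,'t2')
"
```

```text
t 6.77 at [ 0.4655 -0.3271  0.1579] phi -44.2 tilt [ 0.001  0.    -1.   ] w 86.5 gf 0.0 F [ 0.2  0.5 -0.2]
 -> xyz [  2.5   1.  109.9] len 110.0 rz -0.004
```

View pics/s2.png

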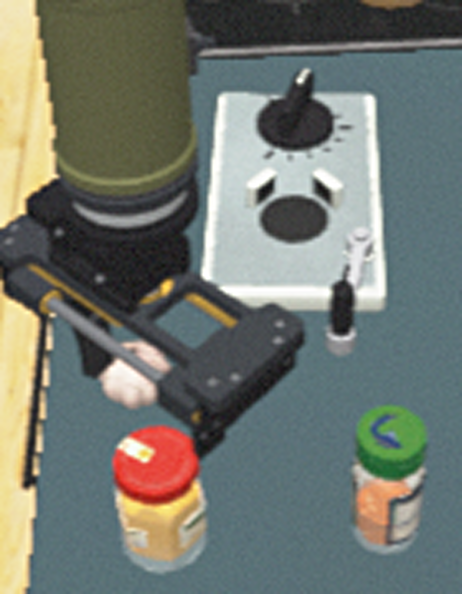

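>>> {"fn": "send_rows", "kwargs": {"xyz": [[2,1,15],[2,1,30],[2,1,45],[2,1,60],[2,1,75],[2,1,90],[2,1,100],[2,1,107],[2,1,110],[2,1,110]], "dr": [[0,0,0],[0,0,0],[0,0,0],[0,0,0],[0,0,0],[0,0,0],[0,0,0],[0,0,0],[0,0,0],[0,0,0]]}}

```text
time: 7.7
position: [0.469, -0.3246, 0.0471]
tool_rot: [-2.891, -1.228, 0.001]
ft_force: [0.4, -0.7, 0.2]
grip_width: 0.997
grip_force: 0.0
```

>>> {"fn": "send_rows", "kwargs": {"xyz": [[0,0,0],[0,0,0],[0,0,0],[0,0,0],[0,0,0],[0,0,0],[0,0,0],[0,0,0],[0,0,0],[0,0,0]], "dr": [[0,0,0],[0,0,0],[0,0,0],[0,0,0],[0,0,0],[0,0,0],[0,0,0],[0,0,0],[0,0,0],[0,0,0]], "jaw": 30, "grip_force": 25}}

```text
time: 8.53
position: [0.4681, -0.3244, 0.0476]
tool_rot: [-2.89, -1.227, 0.001]
ft_force: [-3.4, 4.0, 5.6]
grip_width: 0.634
grip_force: 24.9
```

```bash
python3 -c "
from h import *
plan(.468,-.326,.178,-44)"
```

```text
t 8.53 at [ 0.4681 -0.3244  0.0476] phi -44.0 tilt [-0.001  0.002 -1.   ] w 55.2 gf 24.92840254213661 F [-3.4  4.   5.6]
 -> xyz [  -1.2    0.8 -130.5] len 130.0 rz -0.0
```

>>> {"fn": "send_rows", "kwargs": {"xyz": [[0,0,-8],[0,0,-20],[0,0,-35],[0,0,-50],[0,0,-65],[0,0,-80],[0,0,-95],[0,0,-110],[0,0,-122],[0,0,-130]], "dr": [[0,0,0],[0,0,0],[0,0,0],[0,0,0],[0,0,0],[0,0,0],[0,0,0],[0,0,0],[0,0,0],[0,0,0]], "grip_force": 30}}

```text
time: 9.37
position: [0.4694, -0.3258, 0.1795]
tool_rot: [2.89, 1.226, 0.003]
ft_force: [-0.3, 0.3, -4.5]
grip_width: 0.637
grip_force: 29.9
```

```bash
python3 -c "
from h import *
o=(.5797,.0048,-.081); print(op(o,[[0,-.044,.0]]))
x,y,_=op(o,[[0,-.044,.0]])[0]
plan(x,y,.178,-4.6)"
```

```text
[[ 0.5761399  -0.03905574  0.        ]]
t 9.37 at [ 0.4694 -0.3258  0.1795] phi -44.0 tilt [ 0.003 -0.001 -1.   ] w 55.4 gf 29.883485966711305 F [-0.3  0.3 -4.5]
 -> xyz [ 280.4 -122.5    1.4] len 306.0 rz -0.688
```

>>> {"fn": "send_rows", "kwargs": {"xyz": [[14,-6,0],[42,-18,0],[76,-33,0],[112,-49,0],[146,-64,0],[182,-80,0],[216,-94,0],[247,-108,0],[269,-118,0],[280,-122,0]], "dr": [[0,0,-0.034],[0,0,-0.103],[0,0,-0.186],[0,0,-0.275],[0,0,-0.358],[0,0,-0.447],[0,0,-0.53],[0,0,-0.605],[0,0,-0.66],[0,0,-0.688]]}}

```text
time: 10.2
position: [0.5762, -0.0333, 0.1769]
tool_rot: [-2.297, -2.14, -0.001]
ft_force: [0.5, 1.1, -4.1]
grip_width: 0.631
grip_force: 29.9
```

```bash
python3 -c "
from h import *
plan(.5761,-.0391,.078,-4.6)
im=shot('side','s3'); crop(im,(220,110,330,250),4.2,'s3')
s=get_state(); p=s['position']
for dz in (.036-.0,-.05): print(dz,[proj(n,[p+[0,0,dz]]).round(1) for n in CAM])
i=im.astype(int); m=(i[...,0]>110)&(i[...,1]<70)&(i[...,2]<70); ys,xs=np.nonzero(m); print(len(xs),xs.mean(),xs.min(),xs.max(),ys.mean(),ys.min(),ys.max())"
```

```text
t 10.2 at [ 0.5762 -0.0333  0.1769] phi -4.1 tilt [-0.001  0.002 -1.   ] w 54.9 gf 29.901479029795155 F [ 0.5  1.1 -4.1]
 -> xyz [-6.   0.4 98.9] len 99.0 rz 0.009
0.036 [array([[267. , 162.1]]), array([[278.7, 160.3]])]
-0.05 [array([[266.1, 169.8]]), array([[278.7, 186.7]])]
224 333.39285714285717 2 428 176.97321428571428 101 198
```

View pics/s3.png

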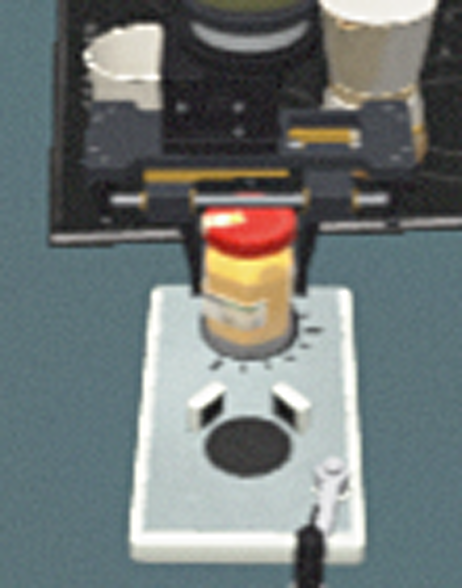

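>>> {"fn": "send_rows", "kwargs": {"xyz": [[-3,0,2],[-6,0,10],[-6,0,22],[-6,0,34],[-6,0,46],[-6,0,56],[-6,0,63],[-6,0,66],[-6,0,66],[-6,0,66]], "dr": [[0,0,0],[0,0,0],[0,0,0],[0,0,0],[0,0,0],[0,0,0],[0,0,0.005],[0,0,0.009],[0,0,0.009],[0,0,0.009]]}}

```text
time: 11.08
position: [0.5753, -0.0449, 0.1117]
tool_rot: [2.318, 2.12, 0.0]
ft_force: [0.7, -0.2, -4.6]
grip_width: 0.633
grip_force: 29.9
```

```bash
python3 -c "
from h import *
plan(.5761,-.0391,.078,-4.6)
im=shot('side','s4'); crop(im,(240,150,320,240),6.6,'s4')
s=get_state(); p=s['position']
b=proj('side',p+np.array([[31*np.cos(a)*1e-3,31*np.sin(a)*1e-3,-.048] for a in np.radians(np.arange(0,360,10))])); print('pred bottom outline x',b[:,0].min(),b[:,0].max(),'y max',b[:,1].max(), 'crop',((b[:,1].max()-150+.5)*6.6).round(), ((np.array([b[:,0].min(),b[:,0].max()])-240+.5)*6.6).round())
l=proj('side',p+np.array([[30*np.cos(a)*1e-3,30*np.sin(a)*1e-3,.038] for a in np.radians(np.arange(0,360,10))])); print('pred lid top in crop',((l.min(0)-[240,150]+.5)*6.6).round(),((l.max(0)-[240,150]+.5)*6.6).round())
c=proj('side',[[.5764,-.0400,.031]]); print('cradle pred',c, ((c-[240,150]+.5)*6.6))
"
```

```text
t 11.08 at [ 0.5753 -0.0449  0.1117] phi -5.1 tilt [ 0. -0. -1.] w 55.0 gf 29.900829062098637 F [ 0.7 -0.2 -4.6]
 -> xyz [ 5.8  0.3 33.7] len 34.0 rz -0.009
pred bottom outline x 267.3581880629331 289.7826694075423 y max 214.86094496579432 crop 431.0 [184. 332.]
pred lid top in crop [183. 174.] [333. 266.]
cradle pred [[278.71048874 214.90531193]] [[258.78922567 431.67505877]]
```

View pics/s4.png

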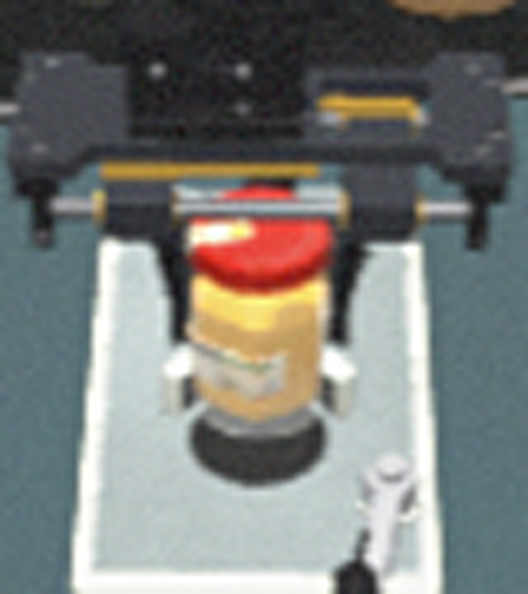

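>>> {"fn": "send_rows", "kwargs": {"xyz": [[3,0,0],[6.5,0,0],[6.5,0,4],[6.5,0,10],[6.5,0,16],[6.5,0,22],[6.5,0,27],[6.5,0,31],[6.5,0,33.5],[6.5,0,33.5]], "dr": [[0,0,-0.004],[0,0,-0.009],[0,0,-0.009],[0,0,-0.009],[0,0,-0.009],[0,0,-0.009],[0,0,-0.009],[0,0,-0.009],[0,0,-0.009],[0,0,-0.009]]}}

```text
time: 11.97
position: [0.5755, -0.0386, 0.0778]
tool_rot: [-2.309, -2.13, 0.001]
ft_force: [-0.1, 0.8, -4.7]
grip_width: 0.627
grip_force: 29.9
```

```bash
python3 -c "
from h import *
plan(.5761,-.0381,.078,-4.6)"
```

```text
t 11.97 at [ 0.5755 -0.0386  0.0778] phi -4.6 tilt [-0. -0. -1.] w 54.5 gf 29.90019871504046 F [-0.1  0.8 -4.7]
 -> xyz [ 0.6  0.5 -0.2] len 1.0 rz -0.0
```

>>> {"fn": "send_rows", "kwargs": {"xyz": [[0,0,0.5],[0,0,1],[0,0,1.5],[0,0,2],[0,0,2],[0,0,2],[0,0,2],[0,0,2],[0,0,2],[0,0,2]], "dr": [[0,0,0],[0,0,0],[0,0,0],[0,0,0],[0,0,0],[0,0,0],[0,0,0],[0,0,0],[0,0,0],[0,0,0]]}}

```text
time: 12.8
position: [0.5759, -0.0385, 0.0774]
tool_rot: [2.309, 2.131, 0.001]
ft_force: [-4.5, -0.4, 7.1]
grip_width: 0.627
grip_force: 29.9
```

>>> {"fn": "send_rows", "kwargs": {"xyz": [[0,0,0],[0,0,0],[0,0,0],[0,0,0],[0,0,-4],[0,0,-15],[0,0,-32],[0,0,-52],[0,0,-72],[0,0,-85]], "dr": [[0,0,0],[0,0,0],[0,0,0],[0,0,0],[0,0,0],[0,0,0],[0,0,0],[0,0,0],[0,0,0],[0,0,0]], "jaw": 78}}

```text
time: 13.63
position: [0.5768, -0.0386, 0.1641]
tool_rot: [2.307, 2.129, 0.004]
ft_force: [0.4, 0.2, 0.7]
grip_width: 0.895
grip_force: 0.0
```

```bash
python3 -c "
from h import *
plan(.603,-.188,.16,-53)"
```

```text
t 13.63 at [ 0.5768 -0.0386  0.1641] phi -4.6 tilt [ 0.004  0.    -1.   ] w 77.8 gf 0.0 F [0.4 0.2 0.7]
 -> xyz [-146.8   38.1    4.2] len 152.0 rz 0.845
```

>>> {"fn": "send_rows", "kwargs": {"xyz": [[-15,4,0],[-32,8,0],[-49,13,0],[-66,17,0],[-83,22,0],[-100,26,0],[-117,30,0],[-132,34,1],[-147,38,2],[-147,38,2]], "dr": [[0,0,0.09],[0,0,0.18],[0,0,0.27],[0,0,0.37],[0,0,0.47],[0,0,0.57],[0,0,0.67],[0,0,0.76],[0,0,0.845],[0,0,0.845]], "jaw": 60}}

```text
time: 14.47
position: [0.6014, -0.1922, 0.1596]
tool_rot: [2.98, 0.986, -0.001]
ft_force: [-0.2, -1.3, 0.4]
grip_width: 0.69
grip_force: 0.0
```

```bash
python3 -c "
from h import *
plan(.603,-.188,.078,-53)
t=shot('top','t5'); i=t.astype(int); m=(i[...,0]>110)&(i[...,1]<70)&(i[...,2]<70); m[:, :230]=0; m[:,310:]=0; ys,xs=np.nonzero(m); print(len(xs),xs.mean(),ys.mean(), back('top',(xs.mean(),ys.mean()),.112))
"
```

```text
t 14.47 at [ 0.6014 -0.1922  0.1596] phi -53.4 tilt [ 0.    -0.003 -1.   ] w 60.0 gf 0.0 F [-0.2 -1.3  0.4]
 -> xyz [ 3.9 -2.6 81.6] len 82.0 rz -0.007
171 268.3099415204678 171.12865497076024 [ 0.57643759 -0.03963228  0.112     ]
```

>>> {"fn": "send_rows", "kwargs": {"xyz": [[1,0,12],[2,-1,26],[2,-1,40],[2,-1,54],[2,-1,66],[2,-1,75],[2,-1,80],[2,-1,82],[2,-1,82],[2,-1,82]], "dr": [[0,0,0],[0,0,0],[0,0,0],[0,0,0],[0,0,0],[0,0,0],[0,0,0],[0,0,0],[0,0,0],[0,0,0]]}}

```text
time: 15.35
position: [0.6032, -0.1863, 0.0775]
tool_rot: [2.979, 0.997, 0.001]
ft_force: [-0.1, -0.1, 0.8]
grip_width: 0.689
grip_force: 0.0
```

>>> {"fn": "send_rows", "kwargs": {"xyz": [[0,0,0],[0,0,0],[0,0,0],[0,0,0],[0,0,0],[0,0,0],[0,0,0],[0,0,0],[0,0,0],[0,0,0]], "dr": [[0,0,0],[0,0,0],[0,0,0],[0,0,0],[0,0,0],[0,0,0],[0,0,0],[0,0,0],[0,0,0],[0,0,0]], "jaw": 0, "grip_force": 15}}

```text
time: 16.18
position: [0.6028, -0.1869, 0.0771]
tool_rot: [2.978, 0.996, 0.0]
ft_force: [0.5, -4.0, -1.8]
grip_width: 0.198
grip_force: 15.0
```

```bash
python3 -c "
from h import *
plan(.5225,-.080,.078,-53)
M=R.from_rotvec(get_state()['tool_rot']).as_matrix()
o=(.5797,.0048,-.081); a0=1.4
h=lambda a:op(o,[[.055-.105*np.cos(a),-.088-.105*np.sin(a),.078]])[0]
print(h(a0))
A=np.linspace(a0,0,21)
for k in(0,10): print([list(map(float,(M.T@(h(a)-h(A[k]))*1e3).round(1)[:2])) for a in A[k+1:k+11]])
"
```

```text
t 16.18 at [ 0.6028 -0.1869  0.0771] phi -53.0 tilt [ 0.    -0.001 -1.   ] w 17.2 gf 15.001042631920427 F [ 0.5 -4.  -1.8]
 -> xyz [ 1.000e-01 -1.337e+02 -1.000e+00] len 134.0 rz -0.001
[ 0.60123934 -0.18905058  0.078     ]
[[-4.4, -5.9], [-8.3, -12.1], [-11.9, -18.5], [-14.9, -25.2], [-17.5, -32.1], [-19.6, -39.2], [-21.2, -46.3], [-22.3, -53.6], [-22.8, -60.9], [-22.9, -68.3]]
[[0.4, -7.3], [1.4, -14.6], [2.9, -21.8], [4.8, -28.9], [7.3, -35.8], [10.2, -42.6], [13.6, -49.1], [17.5, -55.3], [21.8, -61.3], [26.5, -67.0]]
```

>>> {"fn": "send_rows", "kwargs": {"xyz": [[-4.4,-5.9,0],[-8.3,-12.1,0],[-11.9,-18.5,0],[-14.9,-25.2,0],[-17.5,-32.1,0],[-19.6,-39.2,0],[-21.2,-46.3,0],[-22.3,-53.6,0],[-22.8,-60.9,0],[-22.9,-68.3,0]], "dr": [[0,0,0],[0,0,0],[0,0,0],[0,0,0],[0,0,0],[0,0,0],[0,0,0],[0,0,0],[0,0,0],[0,0,0]]}}

```text
time: 17.02
position: [0.5421, -0.1465, 0.0769]
tool_rot: [2.979, 0.994, -0.002]
ft_force: [-0.5, -5.4, -1.3]
grip_width: 0.197
grip_force: 15.0
```

>>> {"fn": "send_rows", "kwargs": {"xyz": [[0.4,-7.3,0],[1.4,-14.6,0],[2.9,-21.8,0],[4.8,-28.9,0],[7.3,-35.8,0],[10.2,-42.6,0],[13.6,-49.1,0],[17.5,-55.3,0],[21.8,-61.3,0],[26.5,-67,0]], "dr": [[0,0,0],[0,0,0],[0,0,0],[0,0,0],[0,0,0],[0,0,0],[0,0,0],[0,0,0],[0,0,0],[0,0,0]]}}

```text
time: 17.85
position: [0.5239, -0.0776, 0.0769]
tool_rot: [2.975, 0.997, -0.003]
ft_force: [-0.7, -21.4, -4.5]
grip_width: 0.202
grip_force: 15.0
```

```bash
python3 -c "
from h import *
o=(.5797,.0048,-.081); x,y,_=op(o,[[-.05,-.088,0]])[0]; print(x,y)
plan(x,y,.078,-53)
"
```

```text
0.5227437272503662 -0.07886590102586197
t 17.85 at [ 0.5239 -0.0776  0.0769] phi -53.0 tilt [-0.    -0.004 -1.   ] w 17.6 gf 15.013458046596497 F [ -0.7 -21.4  -4.5]
 -> xyz [-1.7  0.3 -1.1] len 2.0 rz 0.001
```

>>> {"fn": "send_rows", "kwargs": {"xyz": [[0,0,0],[0,0,0],[0,0,0],[0,0,0],[0,0,-4],[0,0,-15],[0,0,-32],[0,0,-52],[0,0,-72],[0,0,-85]], "dr": [[0,0,0],[0,0,0],[0,0,0],[0,0,0],[0,0,0],[0,0,0],[0,0,0],[0,0,0],[0,0,0],[0,0,0]], "jaw": 45}}

```text
time: 18.68
position: [0.5253, -0.0758, 0.1652]
tool_rot: [2.979, 0.996, 0.005]
ft_force: [-0.1, -0.9, 0.3]
grip_width: 0.515
grip_force: 0.0
```

```bash
python3 -c "
from h import *
o=(.5797,.0048,-.081); x,y,_=op(o,[[0,.08,0]])[0]; print(x,y)
plan(x,y,.16,-22.6)
im=shot('side','s6'); crop(im,(240,150,320,250),6,'s6')
"
```

```text
0.5861729164441598 0.08453770345769261
t 18.68 at [ 0.5253 -0.0758  0.1652] phi -53.0 tilt [ 0.003  0.001 -1.   ] w 44.8 gf 0.0 F [-0.1 -0.9  0.3]
 -> xyz [145.1 -91.5   5.5] len 172.0 rz -0.531
```

View pics/s6.png

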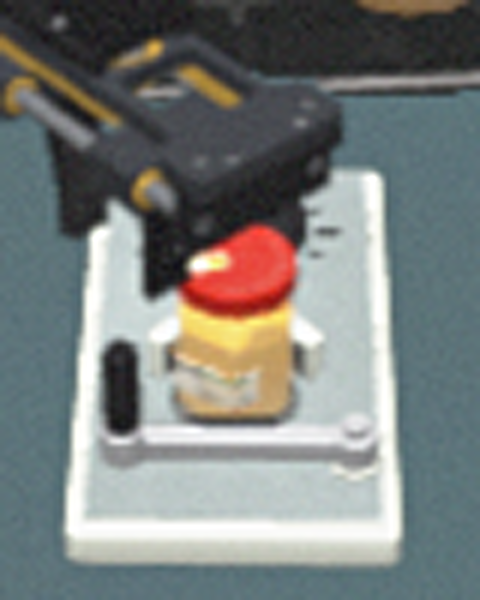

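>>> {"fn": "send_rows", "kwargs": {"xyz": [[14,-9,0],[32,-20,0],[50,-32,0],[68,-43,1],[86,-54,2],[104,-65,3],[120,-75,4],[134,-84,5],[144,-91,5],[144,-91,5]], "dr": [[0,0,-0.05],[0,0,-0.11],[0,0,-0.17],[0,0,-0.24],[0,0,-0.31],[0,0,-0.38],[0,0,-0.44],[0,0,-0.5],[0,0,-0.531],[0,0,-0.531]]}}

```text
time: 19.57
position: [0.5843, 0.0881, 0.1561]
tool_rot: [-2.606, -1.751, 0.0]
ft_force: [0.4, 0.9, -0.1]
grip_width: 0.514
grip_force: 0.0
```

```bash
python3 -c "
from h import *
plan(.586,.0843,.070,-22.6)
"
```

```text
t 19.57 at [0.5843 0.0881 0.1561] phi -22.2 tilt [-0.001  0.001 -1.   ] w 44.7 gf 0.0 F [ 0.4  0.9 -0.1]
 -> xyz [-2.9  3.1 86.1] len 86.0 rz 0.007
```

>>> {"fn": "send_rows", "kwargs": {"xyz": [[0,0,12],[-1,1,28],[-1,1,44],[-1,1,58],[-1,1,70],[-1,1,79],[-1,1,84],[-1,1,86],[-1,1,86],[-1,1,86]], "dr": [[0,0,0],[0,0,0],[0,0,0],[0,0,0],[0,0,0],[0,0,0],[0,0,0],[0,0,0],[0,0,0],[0,0,0]]}}

```text
time: 20.4
position: [0.5855, 0.0823, 0.0717]
tool_rot: [2.613, 1.743, 0.002]
ft_force: [0.9, -0.3, 0.8]
grip_width: 0.517
grip_force: 0.0
```

```bash
python3 -c "
from h import *
plan(.586,.0843,.070,-22.6)
"
```

```text
t 20.4 at [0.5855 0.0823 0.0717] phi -22.6 tilt [ 0.001  0.    -1.   ] w 45.0 gf 0.0 F [ 0.9 -0.3  0.8]
 -> xyz [ 2.1 -0.3  1.7] len 3.0 rz 0.0
```

Adjust 1–2 mm and close on the bar.

>>> {"fn": "send_rows", "kwargs": {"xyz": [[2,0,0],[2,0,1],[2,0,1],[2,0,1],[2,0,1],[2,0,1],[2,0,1],[2,0,1],[2,0,1],[2,0,1]], "dr": [[0,0,0],[0,0,0],[0,0,0],[0,0,0],[0,0,0],[0,0,0],[0,0,0],[0,0,0],[0,0,0],[0,0,0]], "jaw": 0, "grip_force": 30}}

```text
time: 21.23
position: [0.5858, 0.0842, 0.0702]
tool_rot: [-2.613, -1.744, -0.0]
ft_force: [-0.9, 0.3, 2.1]
grip_width: 0.182
grip_force: 30.0
```

```bash
python3 -c "
from h import *
plan(.586,.0843,.070,-118.6); print(get_state()['torque'],get_state()['joint_positions'].round(2))
"
```

```text
t 21.23 at [0.5858 0.0842 0.0702] phi -22.6 tilt [-0.  0. -1.] w 15.8 gf 30.000418494455516 F [-0.9  0.3  2.1]
 -> xyz [0.2 0.2 0.2] len 0.0 rz 1.676
[-0.02688517  0.28238499 -0.0180915 ] [-0.57  0.36  0.45  1.8  -0.18  1.02 -0.44]
```

>>> {"fn": "send_rows", "kwargs": {"xyz": [[0,0,0],[0,0,0],[0,0,0],[0,0,0],[0,0,0],[0,0,0],[0,0,0],[0,0,0],[0,0,0],[0,0,0]], "dr": [[0,0,0.084],[0,0,0.168],[0,0,0.252],[0,0,0.336],[0,0,0.42],[0,0,0.504],[0,0,0.588],[0,0,0.672],[0,0,0.756],[0,0,0.84]]}}

```text
time: 22.07
position: [0.5861, 0.0838, 0.0702]
tool_rot: [3.098, 0.52, 0.001]
ft_force: [0.7, -0.5, 1.1]
grip_width: 0.182
grip_force: 30.0
```

```bash
python3 -c "
from h import *
plan(.586,.0843,.070,-118.6); print(get_state()['torque'],get_state()['joint_positions'].round(2))
"
```

```text
t 22.07 at [0.5861 0.0838 0.0702] phi -70.9 tilt [ 0.001 -0.    -1.   ] w 15.8 gf 30.000411956571043 F [ 0.7 -0.5  1.1]
 -> xyz [ 0.  -0.5  0.2] len 1.0 rz 0.832
[-0.14441291  0.08208885 -0.00291989] [-0.69  0.38  0.6   1.81 -0.25  1.03 -1.23]
```

>>> {"fn": "send_rows", "kwargs": {"xyz": [[0,0,0],[0,0,0],[0,0,0],[0,0,0],[0,0,0],[0,0,0],[0,0,0],[0,0,0],[0,0,0],[0,0,0]], "dr": [[0,0,0.084],[0,0,0.168],[0,0,0.252],[0,0,0.336],[0,0,0.42],[0,0,0.504],[0,0,0.588],[0,0,0.672],[0,0,0.756],[0,0,0.834]]}}

```text
time: 22.9
position: [0.5861, 0.0833, 0.0702]
tool_rot: [3.042, -0.78, 0.001]
ft_force: [-0.5, -1.1, 0.5]
grip_width: 0.181
grip_force: 30.0
```

```bash
python3 -c "
from h import *
plan(.586,.0843,.070,-118.6); print(get_state()['torque'],get_state()['joint_positions'].round(2))
"
```

```text
t 22.9 at [0.5861 0.0833 0.0702] phi -118.7 tilt [ 0.001 -0.001 -1.   ] w 15.7 gf 30.00010836403817 F [-0.5 -1.1  0.5]
 -> xyz [-0.6 -0.9  0.2] len 1.0 rz -0.002
[-0.35559734  0.14902859 -0.07776937] [-0.81  0.42  0.76  1.81 -0.33  1.04 -2.  ]
```

>>> {"fn": "send_rows", "kwargs": {"xyz": [[0,0,0],[0,0,0],[0,0,0],[0,0,0],[0,0,-4],[0,0,-15],[0,0,-32],[0,0,-52],[0,0,-72],[0,0,-90]], "dr": [[0,0,0],[0,0,0],[0,0,0],[0,0,0],[0,0,0],[0,0,0],[0,0,0],[0,0,0],[0,0,0],[0,0,0]], "jaw": 45}}

```text
time: 23.73
position: [0.5862, 0.0839, 0.1624]
tool_rot: [-3.044, 0.773, -0.002]
ft_force: [0.2, -0.4, -0.8]
grip_width: 0.516
grip_force: 0.0
```

```bash
python3 -c "
from h import *
plan(.45,.33,.24,-118.6)
"
```

```text
t 23.73 at [0.5862 0.0839 0.1624] phi -118.5 tilt [ 0.002  0.001 -1.   ] w 44.9 gf 0.0 F [ 0.2 -0.4 -0.8]
 -> xyz [-237.  -151.4  -77.7] len 292.0 rz 0.002
```

>>> {"fn": "send_rows", "kwargs": {"xyz": [[-10,-6,-10],[-30,-19,-25],[-55,-35,-40],[-82,-52,-50],[-109,-70,-60],[-136,-87,-68],[-163,-104,-74],[-190,-121,-78],[-215,-137,-78],[-235,-150,-78]], "dr": [[0,0,-0.08],[0,0,-0.18],[0,0,-0.28],[0,0,-0.38],[0,0,-0.48],[0,0,-0.58],[0,0,-0.68],[0,0,-0.78],[0,0,-0.88],[0,0,-0.98]]}}

```text
time: 24.57
position: [0.4495, 0.3304, 0.2398]
tool_rot: [-3.046, -0.761, -0.003]
ft_force: [0.3, -0.1, -0.1]
grip_width: 0.517
grip_force: 0.0
```

```bash
python3 -c "
from h import *
t=shot('top','t7'); s=shot('side','s7')
a=cv2.resize(t[140:215,195:310,::-1],None,fx=6,fy=6,interpolation=cv2.INTER_CUBIC)
b=cv2.resize(s[165:255,240:320,::-1],None,fx=5,fy=5,interpolation=cv2.INTER_CUBIC)[:450,:]
b=cv2.resize(b,(100*4,450)); cv2.imwrite('pics/c7.png',np.hstack([cv2.resize(a,(400,450*400//690+1)),b[:262]]) if 0 else a); 
o=(.5797,.0048,-.081)
for n in CAM:
  for k in(5,6,7):
    th=np.radians(120-24*k); p=op(o,[[.033*np.cos(th),.08+.033*np.sin(th),.075]]); q=proj(n,p)[0]; print(n,k,((q-[195,140]+.5)*6).round(),q.round(1))
for n,nm in(('top','t0'),):
  i=np.load('pics/top0.npy').astype(int)
i=t.astype(int); m=(i[...,0]>110)&(i[...,1]<70)&(i[...,2]<70); m[:, :230]=0; m[:,310:]=0; ys,xs=np.nonzero(m); print(len(xs), back('top',(xs.mean(),ys.mean()),.112))
# bright pointer in top: within dial disc
c=proj('top',op(o,[[0,.08,.075]]))[0]; g=t.min(2); Y,X=np.mgrid[:384,:512]; d=np.hypot(X-c[0],Y-c[1])<12; mm=d&(g>140); print('ptr',X[mm],Y[mm],c)
print(get_state()['ft_force'],get_state()['time'])
"
```

```text
top 5 [195. 126.] [226.9 160.4]
top 6 [221. 133.] [231.3 161.7]
top 7 [242. 150.] [234.8 164.5]
side 5 [573. 218.] [290.  175.9]
side 6 [567. 235.] [289.1 178.6]
side 7 [551. 248.] [286.4 180.9]
175 [ 0.57642205 -0.04039632  0.112     ]
ptr [222 223 224 225 226 230 220 221 224 225 226 232 219 220 221 231 218 219
 220 230 229 230 235 216 229 230 236 216 228 229 215 216 228 215 214 214] [160 160 160 160 160 160 161 161 161 161 161 161 162 162 162 162 163 163
 163 163 164 164 164 165 165 165 165 166 166 166 167 167 167 168 171 172] [225.95829606 171.17197464]
[-0.13926841  0.27533353 -0.26821606] 24.6667
```

View pics/c7.png

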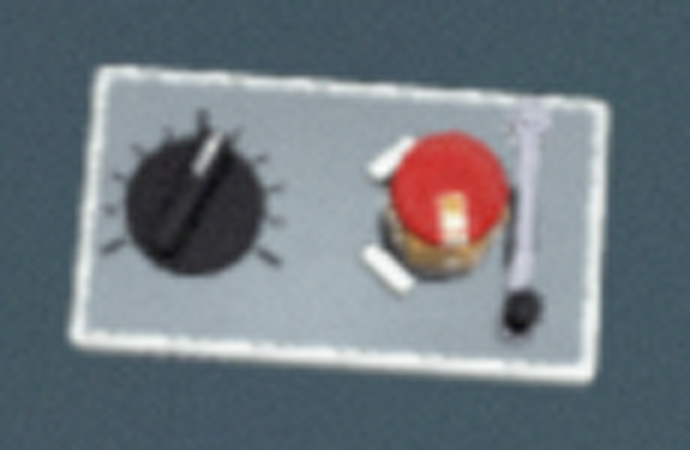

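```bash
python3 -c "
from bench import *
print(close_job())"
```

```text
the job is handed in; nothing more can be done
None
```

The honey jar is upright in the cradle with the lever fully shut on it, and the dial was then turned to 6. I handed the job in at about 25 s; the last top view confirms the jar, lever and dial, and nothing went near the garlic, spice jar or mug. No verdict came back.

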